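# Hold the recessed adjustment switch of a dispensing balance

## Robot

A 7-joint arm with a two-finger parallel gripper is mounted at the origin on a cart in front of the work surface, level with it; the furniture and walls round the work are solid. World frame = base frame: x ahead of the robot, y to its left, z up, the work surface at z = 0. Lengths are in m, angles in rad, forces in N, time in s.
With the tool pointing down it reaches from about 0.35 to 0.9 m from the base axis. Payload 8.1 kg.
Tool frame: the origin (TCP) lies on the centre line of the jaws, within the pads' length; the fingertips stand 19 mm ahead of it and the grasp point (between the pads) is the TCP; z points along the fingers, y is the direction in which the jaws open and shut (so a half turn about z gives the same grasp; the last joint's range is limited). The gripper opens to 92 mm and grips with 3 to 60 N. Pads are 19 mm wide; open, the fingers measure 130 mm over their backs; the gripper's body (75 mm by 190 mm) begins 47 mm behind the grasp point.
Start: joints at [1.197, 0.434, 0.025, 1.573, -0.012, 1.134, -0.075], TCP at [0.167, -0.602, 0.246] pointing down, gripper open.
Joint ranges: [-2.62, 2.62], [-0.44, 2.09], [-1.27, 1.32], [0.08, 2.57], [-1.32, 4.46], [0.12, 2], [-2.74, 2.74]. Speed limits (rad/s): [2.22, 2.22, 3.01, 3.01, 3.14, 3.14, 3.14].

## Interface

Orientations are given as a rotation vector (axis times angle).
In Python, from cell import monitor, imaging, workorder, outline_of gives the robot as it stands.
- The arm moves only by the tool move_arm, never from a script. Its argument "series" is a list of rows, each a list of 6 numbers: the shift along the world's x, y, z in cm, then the turn, a rotation vector about the world's x, y, z in degrees. A call has 1 to 8 rows; each row shifts and turns the commanded pose from where the row before left it; what a row does not reach is not made up. A row lasts 1/10 s, in which the tool goes at most 50 mm and 8.59 degrees, less where a joint would pass 70% of its speed; a pose out of reach is approached as far as the arm can. A call with a gripper value outside its range is refused whole. "grip" is the opening, from 0 (shut) to 1 (fully open), set as the call begins (left out, the last holds). The fingers move at their own pace and stop on an object; "force" is the grip in N (left out, the last holds). Time passes only in rows, so rows that do not move let the fingers close. It gives the time, the measured TCP pose, the force and the opening at its end, in the units of the state.
- monitor.observe(): the state, without advancing time (a new reading comes with each control period).
- imaging.get_image(name): name is "scene" or "top" or "wrist"; returns a dict with "color" (400x640x3 uint8, red, green, blue), "fx", "fy", "cx", "cy" (pixels), "dist_coeffs" ([k1, k2, p1, p2, k3] as OpenCV has them; the pictures are not rectified), "rvec" (rotation vector, rad) and "tvec" (3), from world to camera coordinates, as OpenCV has them; the wrist camera has in their place "mount" (4x4, takes a point from camera to tool coordinates, whose origin is the TCP and whose axes are the flange's). Camera axes: x right, y down, z forward; pixel columns grow to the right and rows downward; lengths in m; the calibration is good to about 2 mm. A picture is of the moment at which its call begins: read the wrist's pose just before it. There is no depth.
- workorder.sign_off(): hands the job in, once; it reports no verdict.
Trained networks look in the newest picture that a camera, given by its name, has taken for a name from the list of things; names that differ only in an ending like _2 or _b are one class to them, and where a whole thing is asked for, a point or a joint stands for the part that bears it (a point fixed in the world has none). Each returns a list of dicts, best first, with "p" (0 to 1); they miss things now and then, are a little off and sometimes report something else, mostly with a low value. They report only what shows in the picture. A call takes as long as a camera call. They do not tell look-alikes from the thing itself.
- outline_of(camera, thing): "mask" (400x640 bool, what is visible of it) and "rect" ([left, top, width, height] in pixels, round what is visible of it).
The state is a dict: "clock": time; "joints": joint angles; "dq": joint speeds; "joint_efforts": joint torques, N m; "position": TCP position; "ee_rot": TCP orientation; "force": force on the tool from outside, world axes, zero at the start; "ft_torque": the same for the moment, N m; "width": opening from 0.0 (shut) to 1.0 (fully open).
Only numpy, scipy, OpenCV 4.12 (cv2) and the standard library are available. Lean on these libraries where they do the work, as an engineer would, in place of code of your own. Each camera call takes 0.05 s, during which the arm holds its last target. There are 200 camera calls.

## Task

Adjust the small dispensing balance: stand the largest of the three brass weights upright in the middle of its round pan and let go, and with the weight standing there take the setting pin off its rest, pass its steel tip through the port in the front of the balance and push the recessed switch fully in. Never press the switch while the weight is off the pan, and leave the other weights and the marker pen alone. Finish while holding: the job ends with the pin still in the gripper and the switch held in.

Things in the scene. Friction and masses are not known exactly. Their poses are not given: they have to be found in the camera images.
- balance: compact white electronic balance, fixed, standing at the left end of the table, 170 (x) x 116 (y) x 72 mm high. Origin: centre of its underside on the table. Its own +x runs from its front to its back: the front apron (upright white face 8 to 56 mm high, with a steel plate whose face is 85 mm from the origin towards -x) looks along -x, towards the robot; above it a sloping key panel with a display, up to 69 mm high, and behind that the pan.
- pan (a point): centre of the top face of the round steel pan (diameter 90 mm, flat, 72 mm above the table, 34 mm behind the balance's origin).
- port (a point): centre of the mouth of the port: a round hole in a small dark steel plate (26 high x 44 mm) on the front apron, 26 mm to the balance's +y side of its middle, 36 mm above the table. Axes as the balance's: +x goes level straight into the port. The hole is 12 mm wide for the first 2 mm, then 10 mm wide; the face of the switch lies 20 mm behind the mouth.
- adjust_switch (a joint): the recessed switch, a 9 mm round grey plunger in the port: 0 = out, 0.005 m = fully in (5 mm travel along the balance's +x, against a firm stop); spring return, about 2 N to start and 6 N fully in. It counts as held in above 0.004.
- pin_rest: fixed rest for the setting pin: dark base plate 88 x 42 x 8 mm with two notched grey posts, each 8 mm long and 30 mm across, 33 mm either side of its middle and 44 mm high; 58 mm free between them, where the pin is gripped. Origin: centre of its underside on the table; x along the pin.
- setting_pin: setting pin, about 40 g, lying level in the notches: black square handle 12 x 12 x 80 mm and from its front end a round steel tip 5 mm thick and 45 mm long. Origin: middle of the handle, on its axis, 40 mm above the table at the start; its own +x points along it to the tip, 85 mm away; y level, z up. Between the posts it can be gripped across its sides from above and lifted straight up. The handle does not fit into the port.
- pin_tip (a point): end of the pin's steel tip.
- weight_200: the largest brass weight, a round knobbed weight 34 mm in diameter and 44 mm high, 200 g. Origin: centre of its underside; z up. It is gripped across its 34 mm (solid to the full width up to the top).
- weight_100: middle brass weight, 28 mm in diameter, 38 mm high; not used. Origin: centre of its underside.
- weight_50: smallest brass weight, 22 mm in diameter, 32 mm high; not used. Origin: centre of its underside.
- marker: marker pen, 135 mm long, 17 mm thick, lying near the front edge before the weights; not used. Origin: centre of its underside.
There are look-alikes about, which are no part of the job. Leave any pink or purple look-alike of the weight_200 alone.

How it is judged:
By the outcome, as a careful person would: the job done as asked, in the order asked, and still so for the second after the job is handed in, while the arm keeps its last pose, push and grip.
It also fails if it takes over 51 s, if anything falls off the work surface, if the arm or the gripper's body presses on something with over 40 N, if the wrist force passes 120 N, or if a joint passes its speed limit or range.

## Working session

There is one attempt and no reset: what is moved stays moved. The work goes in short steps, Python scripts to look and compute and a tool call to move; the robot and the scene stay as the last step left them, time stands still between calls to the robot, and variables do not carry over. Pictures are saved under pics/ and viewed, about 8 in all and at most 12, crops included, and the job is handed in when it is done.

Besides the shell and the picture viewer there is one more tool, called as name([rows], argument=value, ...), one row to a line, values as JSON. move_arm: Moves the arm, as the interface text tells. Its arguments: {"type":"object","properties":{"series":{"type":"array"},"grip":{"type":"number"},"force":{"type":"number"}},"required":["series"]}

```bash
mkdir -p pics; cat > h.py <<'E'
import numpy as np, cv2
from cell import monitor, imaging, workorder, outline_of
def cam(im):
    K=np.array([[im['fx'],0,im['cx']],[0,im['fy'],im['cy']],[0,0,1.]])
    if 'mount' in im:
        s=im['state']; T=np.eye(4); T[:3,:3]=cv2.Rodrigues(np.array(s['ee_rot'],float))[0]; T[:3,3]=s['position']
        W=T@np.array(im['mount']); R=W[:3,:3].T; t=-R@W[:3,3]
    else:
        R=cv2.Rodrigues(np.array(im['rvec'],float))[0]; t=np.array(im['tvec'],float).ravel()
    return K,np.array(im['dist_coeffs'],float),R,t
def get(n):
    s=monitor.observe(); im=imaging.get_image(n); im['state']=s; return im
def ray(im,uv):
    K,d,R,t=cam(im); p=cv2.undistortPoints(np.array([[uv]],float),K,d)[0,0]
    return -R.T@t, R.T@np.array([p[0],p[1],1])
def onz(im,uv,z):
    o,r=ray(im,uv); return o+r*(z-o[2])/r[2]
def tri(rs):
    A=0;b=0
    for o,r in rs:
        r=r/np.linalg.norm(r);P=np.eye(3)-np.outer(r,r);A=A+P;b=b+P@o
    return np.linalg.solve(A,b)
def proj(im,P):
    K,d,R,t=cam(im); return cv2.projectPoints(np.array(P,float).reshape(-1,1,3),cv2.Rodrigues(R)[0],t,K,d)[0][:,0]
def save(im,f,box=None,s=1):
    c=im['color'][:,:,::-1]
    if box: c=c[box[1]:box[3],box[0]:box[2]]
    cv2.imwrite('pics/'+f,cv2.resize(np.ascontiguousarray(c),None,fx=s,fy=s,interpolation=cv2.INTER_CUBIC))
E
python3 - <<'E'
from h import *
s=monitor.observe(); print({k:np.round(v,3) for k,v in s.items()})
ims={}
for c in('scene','top'):
    im=get(c); save(im,c+'1.png')
    o,_=ray(im,(320,200)); print(c,'cam at',o.round(3),im['fx'])
    for n in('balance','pin_rest','setting_pin','weight_200','weight_100','weight_50','marker','port','pin_tip'):
        for r in outline_of(c,n)[:4]:
            m=r['mask']; v,u=np.nonzero(m); 
            if len(u): print(c,n,round(r['p'],2),r['rect'],len(u),(u.mean().round(1),v.mean().round(1)),onz(im,(u.mean(),v.mean()),0.02).round(3))
a=cv2.imread('pics/scene1.png');b=cv2.imread('pics/top1.png')
E
```

```text
{'clock': np.float64(0.0), 'joints': array([ 1.197,  0.435,  0.025,  1.574, -0.012,  1.134, -0.075]), 'dq': array([-0.001,  0.   ,  0.001,  0.   ,  0.001, -0.001, -0.   ]), 'joint_efforts': array([ 1.0000e-03, -6.6784e+01,  9.8600e-01, -3.1446e+01, -6.0000e-02,
        4.3000e-02,  0.0000e+00]), 'position': array([ 0.167, -0.602,  0.245]), 'ee_rot': array([-3.111e+00, -4.240e-01,  1.000e-03]), 'force': array([-0.319, -0.537, -0.511]), 'ft_torque': array([-0.006,  0.037, -0.001]), 'width': np.float64(0.998)}
scene cam at [-0.205 -0.516  0.616] 420.89928285492203
scene balance 0.73 [214.3, 149.0, 43.7, 50.6] 1923 (np.float64(233.6), np.float64(174.2)) [0.532 0.296 0.02 ]
scene pin_rest 0.6 [260.6, 195.1, 33.7, 25.2] 420 (np.float64(278.6), np.float64(208.0)) [0.475 0.078 0.02 ]
scene setting_pin 0.66 [268.4, 188.6, 27.9, 20.1] 153 (np.float64(278.5), np.float64(197.0)) [0.516 0.112 0.02 ]
scene weight_200 0.85 [422.1, 283.6, 17.5, 23.8] 344 (np.float64(432.2), np.float64(295.9)) [ 0.418 -0.365  0.02 ]
scene weight_200 0.7 [261.3, 193.2, 35.4, 26.1] 452 (np.float64(279.7), np.float64(20
[... 3349 characters left out ...]
(np.float64(353.1), np.float64(216.6)) [ 0.432 -0.11   0.02 ]
top weight_50 0.5 [306.2, 181.0, 16.9, 16.5] 146 (np.float64(313.6), np.float64(185.9)) [ 0.515 -0.003  0.02 ]
top marker 0.61 [291.5, 236.7, 45.2, 5.1] 187 (np.float64(313.6), np.float64(239.0)) [ 0.371 -0.004  0.02 ]
top port 0.8 [171.7, 146.7, 73.7, 71.6] 2828 (np.float64(207.7), np.float64(182.8)) [0.52  0.287 0.02 ]
top port 0.73 [346.2, 208.8, 12.1, 14.1] 127 (np.float64(353.0), np.float64(216.5)) [ 0.433 -0.11   0.02 ]
top port 0.66 [274.2, 164.6, 7.2, 47.9] 172 (np.float64(278.2), np.float64(191.9)) [0.497 0.093 0.02 ]
top pin_tip 0.71 [275.2, 180.0, 1.6, 27.9] 136 (np.float64(278.1), np.float64(192.8)) [0.495 0.094 0.02 ]
```

```bash
python3 - <<'E'
import cv2,numpy as np
a=cv2.imread('pics/scene1.png')[140:310,200:460];b=cv2.imread('pics/top1.png')[140:250,160:460]
a=cv2.resize(a,(520,340),interpolation=cv2.INTER_CUBIC)
a=cv2.copyMakeBorder(a,0,0,0,280,cv2.BORDER_CONSTANT)
b=cv2.resize(b,(709,260),interpolation=cv2.INTER_CUBIC);b=cv2.copyMakeBorder(b,0,0,0,91,cv2.BORDER_CONSTANT)
cv2.imwrite('pics/v1.png',np.vstack([a,b]))
E
```

```text
(no output)
```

View pics/v1.png

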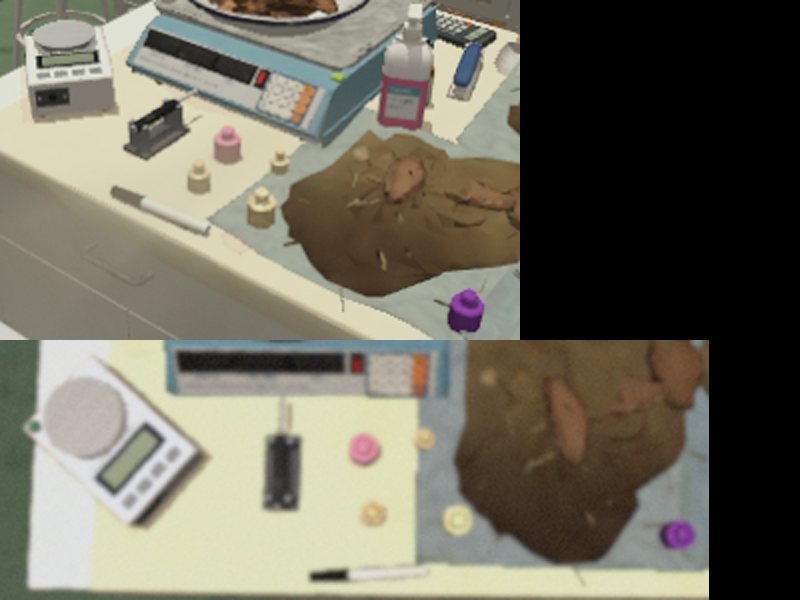

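Candidates for weight_200 (full-picture pixels in top):
- Brass weights: about (353,216), (317,213) and (340,181).
- Look-alikes: pink at about (313,186) and purple at about (447,222).

The largest brass weight is the one at (353,216), world ≈ (0.433, -0.11). In the scene picture it is at about (331,244). The balance stands at the left with yaw ≈ 49°. The pin is at (279,195) and points along about +x. I'll move over the weight and make the close check with the wrist camera.

move_arm([
  [1, 2, 3, 0, 0, -8],
  [2, 4, 1, 0, 0, -8],
  [2, 4, 0, 0, 0, -8],
  [2, 4, 0, 0, 0, -8],
  [2, 4, 0, 0, 0, -8],
  [2, 4, 0, 0, 0, -8],
  [2, 4, 0, 0, 0, -8],
  [2, 4, 0, 0, 0, -8],
], grip=0.6)

```text
clock: 1.8
position: [0.3138, -0.3095, 0.2861]
ee_rot: [2.881, -1.253, 0.001]
force: [0.5, -0.5, -0.4]
width: 0.6
```

move_arm([
  [2, 4, 0, 0, 0, -6],
  [2, 4, 0, 0, 0, 0],
  [2, 4, 0, 0, 0, 0],
  [2, 4, 0, 0, 0, 0],
  [2, 3.5, 0, 0, 0, 0],
  [1, 2, 0, 0, 0, 0],
  [0, 0, 0, 0, 0, 0],
  [0, 0, 0, 0, 0, 0],
])

```text
clock: 2.6
position: [0.4231, -0.0963, 0.2858]
ee_rot: [2.815, -1.393, -0.0]
force: [-0.8, -0.9, 0.2]
width: 0.601
```

```bash
python3 - <<'E'
from h import *
im=get('wrist'); save(im,'w1.png'); s=im['state']; print(s['clock'],s['position'],s['ee_rot'],s['joints'],s['width']); print(np.array(im['mount']).round(3),im['fx'])
for n in('weight_200',):
    for r in outline_of('wrist',n)[:6]:
        m=r['mask']; v,u=np.nonzero(m); 
        if len(u): print(n,round(r['p'],2),r['rect'],len(u),(u.mean().round(1),v.mean().round(1)),onz(im,(u.mean(),v.mean()),0.03).round(3), im['color'][m].mean(0).round())
E
```

```text
2.6 [ 0.42313088 -0.09626343  0.28578432] [ 2.81545045e+00 -1.39325401e+00 -1.46675519e-05] [ 0.30757505  0.10012871 -0.22527151  1.93192286  0.02517754  1.11228787
 -2.41760458] 0.6006809897861864
[[ 0.    -0.959 -0.284  0.076]
 [ 1.     0.     0.001  0.001]
 [-0.001 -0.284  0.959 -0.139]
 [ 0.     0.     0.     1.   ]] 316.3260974450392
weight_200 0.94 [255.5, 184.9, 22.1, 22.3] 410 (np.float64(268.6), np.float64(196.1)) [ 0.44  -0.021  0.03 ] [186. 168. 112.]
weight_200 0.66 [201.6, 155.4, 33.1, 30.5] 752 (np.float64(217.4), np.float64(170.7)) [ 0.512 -0.009  0.03 ] [199. 130. 144.]
weight_200 0.64 [231.7, 110.2, 17.8, 20.6] 304 (np.float64(239.3), np.float64(121.0)) [ 0.524 -0.078  0.03 ] [204. 191. 131.]
weight_200 0.61 [300.3, 131.1, 31.4, 24.8] 631 (np.float64(315.3), np.float64(144.3)) [ 0.433 -0.112  0.03 ] [173. 154. 104.]
```

View pics/w1.png

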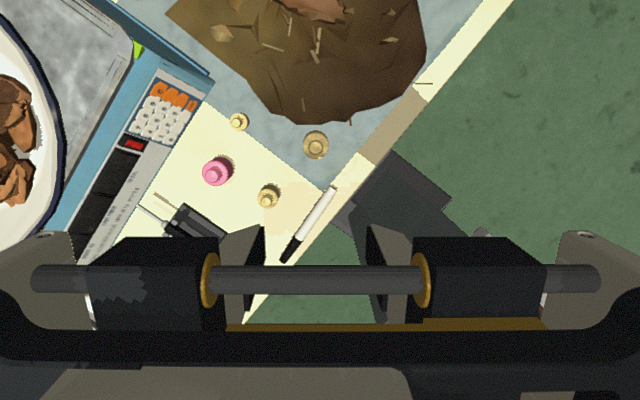

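The crop confirms it. The biggest brass weight is at (316,144), with mask area 631 against 410 and 304 for the other brass ones, and pink is at (217,171). Joint 7 is near its limit, so I'll take the grasp a half turn round.

move_arm([
  [0, 0, 0, 0, 0, 8.2],
  [0, 0, 0, 0, 0, 8.2],
  [0, 0, 0, 0, 0, 8.2],
  [0, 0, 0, 0, 0, 8.2],
  [0, 0, 0, 0, 0, 8.2],
  [0, 0, 0, 0, 0, 8.2],
  [0, 0, 0, 0, 0, 8.2],
  [0, 0, 0, 0, 0, 8.2],
])

```text
clock: 3.5
position: [0.4227, -0.0975, 0.2858]
ee_rot: [3.121, 0.358, -0.0]
force: [0.7, 0.4, 0.4]
width: 0.603
```

move_arm([
  [0, 0, 0, 0, 0, 8.2],
  [0, 0, 0, 0, 0, 8.2],
  [0, 0, 0, 0, 0, 8.2],
  [0, 0, 0, 0, 0, 8.2],
  [0, 0, 0, 0, 0, 8.2],
  [0, 0, 0, 0, 0, 8.2],
  [0, 0, 0, 0, 0, 8.2],
  [0, 0, 0, 0, 0, 8.2],
])

```text
clock: 4.3
position: [0.4227, -0.0976, 0.2858]
ee_rot: [2.43, 1.991, -0.001]
force: [-0.1, -0.7, 0.2]
width: 0.599
```

move_arm([
  [1, -1.6, -2, 0, 0, 8.2],
  [0, 0, -2, 0, 0, 8.2],
  [0, 0, -3, 0, 0, 8.2],
  [0, 0, -3, 0, 0, 8.2],
  [0, 0, 0, 0, 0, 8.2],
  [0, 0, 0, 0, 0, 8.2],
  [0, 0, 0, 0, 0, 0],
  [0, 0, 0, 0, 0, 0],
])

```text
clock: 5.1
position: [0.433, -0.1132, 0.1859]
ee_rot: [1.393, 2.815, -0.0]
force: [0.8, 0.7, 0.4]
width: 0.601
```

```bash
python3 - <<'E'
from h import *
im=get('wrist'); save(im,'w2.png'); s=im['state']; print(s['clock'],s['position'],s['ee_rot'],s['joints'],s['width'])
R=cv2.Rodrigues(s['ee_rot'])[0]; print('yaw',np.degrees(np.arctan2(R[1,0],R[0,0])))
for n in('weight_200','balance','setting_pin','pin_rest'):
    for r in outline_of('wrist',n)[:5]:
        m=r['mask']; v,u=np.nonzero(m); 
        if len(u): print(n,round(r['p'],2),r['rect'],len(u),onz(im,(u.mean(),v.mean()),0.025).round(3), im['color'][m].mean(0).round())
E
```

```text
5.1 [ 0.43300457 -0.11316859  0.18589039] [ 1.39346002e+00  2.81539601e+00 -4.57880338e-04] [ 0.55881948  0.26291579 -0.50410331  2.03262878  0.1635241   0.88401503
  0.61675002] 0.6009149738279229
yaw 127.33444513096894
weight_200 0.97 [299.4, 154.0, 38.8, 38.6] 1027 [ 0.431 -0.109  0.025] [179. 162. 109.]
weight_200 0.76 [426.9, 117.4, 49.4, 42.2] 1381 [ 0.51  -0.004  0.025] [193. 122. 138.]
weight_200 0.74 [367.4, 84.6, 35.1, 31.9] 846 [ 0.437 -0.015  0.025] [197. 177. 118.]
weight_200 0.56 [399.8, 187.7, 20.5, 22.3] 441 [ 0.52  -0.073  0.025] [186. 173. 117.]
setting_pin 0.68 [477.5, 0.0, 106.4, 99.3] 2403 [0.504 0.098 0.025] [58. 59. 54.]
pin_rest 0.62 [446.9, 2.5, 115.6, 82.4] 3577 [0.482 0.078 0.025] [70. 69. 67.]
```

move_arm([
  [0, 0.2, -4, 0, 0, 0],
  [0, 0, -4, 0, 0, 0],
  [0, 0, -4, 0, 0, 0],
  [0, 0, -2, 0, 0, 0],
  [0, 0, -1, 0, 0, 0],
  [0, 0, -0.8, 0, 0, 0],
  [0, 0, 0, 0, 0, 0],
  [0, 0, 0, 0, 0, 0],
])

```text
clock: 6.15
position: [0.4339, -0.1103, 0.0286]
ee_rot: [1.385, 2.819, 0.0]
force: [-0.0, -0.2, -0.5]
width: 0.6
```

move_arm([
  [0, 0, 0, 0, 0, 0],
  [0, 0, 0, 0, 0, 0],
  [0, 0, 0, 0, 0, 0],
  [0, 0, 0, 0, 0, 0],
  [0, 0, 0, 0, 0, 0],
], grip=0.25, force=20)

```text
clock: 6.65
position: [0.4335, -0.1103, 0.0282]
ee_rot: [1.385, 2.819, -0.0]
force: [-1.6, -1.4, 5.8]
width: 0.364
```

move_arm([
  [0, 0, 2, 0, 0, 0],
  [0, 0, 4, 0, 0, 0],
  [0, 0, 5, 0, 0, 0],
  [0, 0, 5, 0, 0, 0],
  [0, 1, 5, 0, 0, -5],
  [0.5, 4, 3, 0, 0, -8],
  [1, 4, 1, 0, 0, -8],
  [1, 4, 0, 0, 0, -8],
])

```text
clock: 7.45
position: [0.4579, 0.0155, 0.2782]
ee_rot: [2.031, 2.392, 0.003]
force: [0.9, 0.0, -2.3]
width: 0.365
```

move_arm([
  [1, 4, 0, 0, 0, -8],
  [1, 4, 0, 0, 0, 0],
  [1, 4, 0, 0, 0, 0],
  [1, 4, 0, 0, 0, 0],
  [0, 0, 0, 0, 0, 0],
  [0, 0, 0, 0, 0, 0],
])

```text
clock: 8.05
position: [0.496, 0.1723, 0.2755]
ee_rot: [-2.174, -2.266, 0.002]
force: [-0.6, -1.7, -1.6]
width: 0.366
```

```bash
python3 - <<'E'
from h import *
im=get('wrist'); save(im,'w3.png'); s=im['state']; print(s['clock'],s['position'],s['joints'],s['width'],s['force'])
R=cv2.Rodrigues(s['ee_rot'])[0]; print('yaw',np.degrees(np.arctan2(R[1,0],R[0,0])))
for n in('balance','setting_pin','pin_rest','pan'):
    for r in outline_of('wrist',n)[:3]:
        m=r['mask']; v,u=np.nonzero(m); 
        if len(u): print(n,round(r['p'],2),r['rect'],len(u),onz(im,(u.mean(),v.mean()),0.04).round(3), im['color'][m].mean(0).round())
import pickle; pickle.dump(im,open('w3.pkl','wb'))
E
```

```text
8.05 [0.49599069 0.17230384 0.27551854] [ 0.03693914  0.31411686 -0.60745845  1.73245742  0.1931555   1.15698412
 -0.58447091] 0.36643694157953066 [-0.62282951 -1.6561603  -1.63601668]
yaw 92.37858536988114
balance 0.66 [250.0, 0.0, 180.9, 158.3] 16511 [0.518 0.281 0.04 ] [200. 202. 190.]
setting_pin 0.68 [272.5, 217.1, 98.8, 12.4] 131 [0.47  0.094 0.04 ] [45. 45. 42.]
pin_rest 0.81 [276.1, 201.7, 65.2, 16.1] 739 [0.48  0.115 0.04 ] [55. 55. 53.]
pan 0.95 [253.9, 0.0, 180.1, 156.5] 16470 [0.518 0.281 0.04 ] [200. 202. 190.]
```

View pics/w3.png

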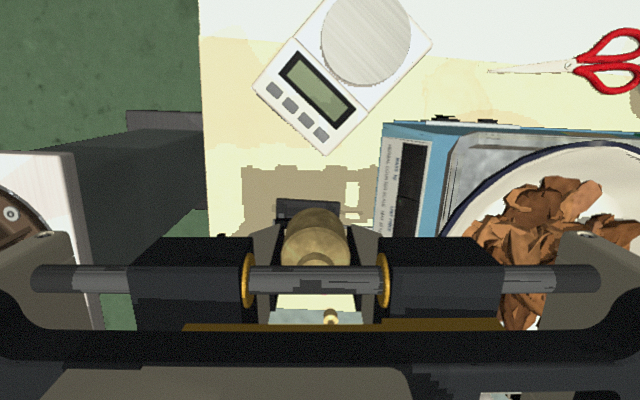

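move_arm([
  [0, 3, 0.5, 0, 0, 0],
  [0, 2, 0, 0, 0, 0],
  [0, 0, 0, 0, 0, 0],
  [0, 0, 0, 0, 0, 0],
])

```text
clock: 8.7
position: [0.4966, 0.2209, 0.2811]
ee_rot: [2.178, 2.264, -0.001]
force: [0.2, -1.3, -1.7]
width: 0.367
```

```bash
python3 - <<'E'
from h import *
import pickle
im=get('wrist'); save(im,'w4.png',(200,0,460,200),3); s=im['state']; print(s['clock'],s['position'])
pickle.dump(im,open('w4.pkl','wb'))
r=outline_of('wrist','balance')[0]; print(r['p'],r['rect']); m=r['mask'].astype(np.uint8); np.save('m4.npy',m)
t=get('top'); tm=max(outline_of('top','balance'),key=lambda r:r['mask'].sum()); pickle.dump((t,tm['mask']),open('t.pkl','wb')); 
sc=get('scene'); sm=max(outline_of('scene','balance'),key=lambda r:r['mask'].sum()); pickle.dump((sc,sm['mask']),open('s.pkl','wb'))
g=cv2.GaussianBlur(cv2.cvtColor(im['color'],cv2.COLOR_RGB2GRAY),(3,3),0)
for L in cv2.createLineSegmentDetector().detect(g[:200,200:470])[0][:,0]:
    a=L[:2]+[200,0];b=L[2:]+[200,0]
    if np.hypot(*(a-b))<22: continue
    P=onz(im,a,.07);Q=onz(im,b,.07);d=P-Q
    print(a.round(1),b.round(1),'yaw%%90 %.2f'%(np.degrees(np.arctan2(d[1],d[0]))%90),P.round(3)[:2],Q.round(3)[:2])
E
```

```text
8.7 [0.4965996  0.2208679  0.28112639]
0.89 [250.4, 15.9, 172.3, 179.5]
[331.5 171. ] [276.9 120.5] yaw%90 49.10 [0.514 0.216] [0.452 0.27 ]
[351.6 152.7] [331.5 171.4] yaw%90 46.31 [0.535 0.238] [0.514 0.216]
[277.1 119.4] [294.6  99.4] yaw%90 49.50 [0.452 0.271] [0.47  0.293]
[295.7  99.4] [350.7 151.9] yaw%90 49.15 [0.472 0.293] [0.534 0.239]
[199.3  18.2] [206.7 198.2] yaw%90 89.12 [0.373 0.368] [0.37  0.178]
[468.1 161.5] [419.4 158.9] yaw%90 89.27 [0.668 0.233] [0.612 0.234]
[388.  156.1] [410.7 157.5] yaw%90 88.94 [0.576 0.236] [0.602 0.235]
[378.  160.5] [415.7 163.6] yaw%90 87.55 [0.566 0.23 ] [0.609 0.229]
[346.9  18.9] [200.6  13.1] yaw%90 0.02 [0.521 0.373] [0.375 0.373]
[468.3  25.1] [359.4  19.5] yaw%90 89.97 [0.644 0.373] [0.534 0.373]
[418.2 163.4] [468.2 165.4] yaw%90 0.07 [0.611 0.229] [0.669 0.229]
[342.2 150.4] [297.4 107.6] yaw%90 49.06 [0.525 0.24 ] [0.474 0.284]
[285.3 122.1] [329.4 163.1] yaw%90 49.14 [0.461 0.269] [0.511 0.225]
[365.7 132.2] [343.1 130.4] yaw%90 87.80 [0.549 0.261] [0.524 0.262]
[338.1 169. ] [368.1 167.7] yaw%90 4.87 [0.521 0.219] [0.555 0.2
[... 817 characters left out ...]
0.566 0.213]
[346.   23.4] [293.6  83.6] yaw%90 49.32 [0.52  0.369] [0.469 0.309]
[288.2  89.4] [253.2 130.7] yaw%90 49.87 [0.464 0.303] [0.426 0.258]
[364.2 150.4] [421.9  91.9] yaw%90 49.13 [0.549 0.241] [0.605 0.306]
[422.4  96.1] [370.2 148.9] yaw%90 49.17 [0.606 0.302] [0.556 0.243]
[364.2  23.3] [396.4  58.6] yaw%90 48.57 [0.539 0.37 ] [0.575 0.338]
[396.2  57.7] [403.5  88. ] yaw%90 20.41 [0.574 0.339] [0.585 0.309]
[419.8  87.7] [400.7  66.8] yaw%90 48.72 [0.603 0.31 ] [0.58 0.33]
[380.2  44.8] [362.6  26.1] yaw%90 49.43 [0.557 0.35 ] [0.537 0.367]
[398.5  60.3] [421.4  84.8] yaw%90 49.37 [0.577 0.336] [0.604 0.313]
[324.3 191.8] [345.4 171.7] yaw%90 47.38 [0.507 0.191] [0.53  0.216]
```

View pics/w4.png

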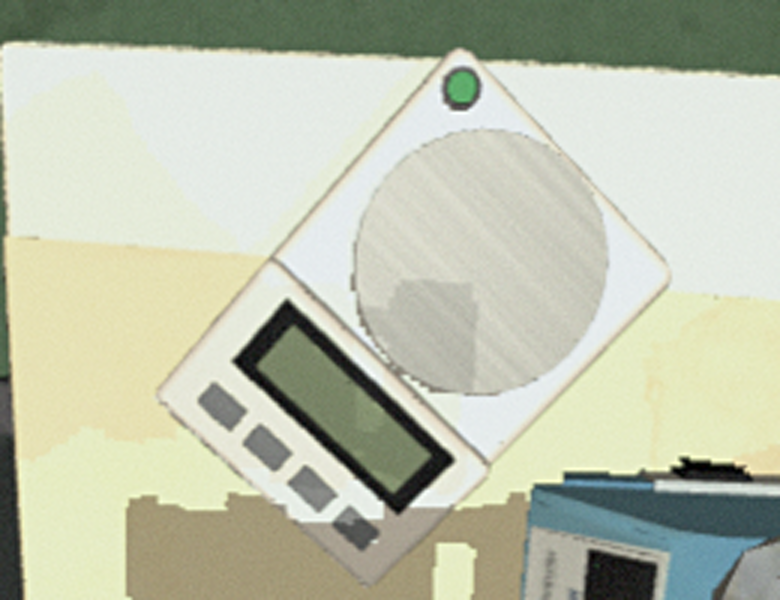

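```bash
cat > fit.py <<'E'
from h import *
import pickle
im=pickle.load(open('w4.pkl','rb')); y=np.radians(49.15); X=np.array([np.cos(y),np.sin(y),0]); Y=np.array([-np.sin(y),np.cos(y),0])
g=cv2.GaussianBlur(cv2.cvtColor(im['color'],cv2.COLOR_RGB2GRAY),(3,3),0).astype(float)
# pan circle: maximise radial gradient along projected circle
th=np.linspace(0,2*np.pi,180)
def ring(c,r): 
    P=np.c_[c[0]+r*np.cos(th),c[1]+r*np.sin(th),np.full(180,.072)]; p=proj(im,P).astype(np.float32)
    return cv2.remap(g.astype(np.float32),p[:,:1],p[:,1:],cv2.INTER_LINEAR)[:,0]
c0=onz(im,(360.5,87.2),.072); best=max(((np.clip(ring((a,b),.0475)-ring((a,b),.0425),0,30).mean(),a,b) for a in c0[0]+np.arange(-.006,.0061,.0005) for b in c0[1]+np.arange(-.006,.0061,.0005)))
print('hand',c0.round(4),'ring',np.round(best,4))
pan=np.array([best[1],best[2],.072]); O=pan-.034*X-[0,0,.072]; port=O-.085*X+.026*Y+[0,0,.036]
print('O',O.round(4),'port',port.round(4))
K,d,R,t=cam(im); C=-R.T@t; print('cam',C.round(3),'cam in bal',((C-O)@X).round(3),((C-O)@Y).round(3))
for uv in((250.6,128.1),(343.6,21.2),(364.2,150.4),(421.9,91.9),(253.3,131.6),(281.8,161.9),(277.1,119.4),(361,155.3),(324.3,194.),(353,16.5),(423,92),(353.7,29.3)):
    P=onz(im,uv,.069); Q=onz(im,uv,.0); print(uv,[((P-O)@X*1e3).round(1),((P-O)@Y*1e3).round(1)],'z0',[((Q-O)@X*1e3).round(1),((Q-O)@Y*1e3).round(1)])
for f,n,b in(('s.pkl','scene',(205,140,275,210)),('t.pkl','top',(165,140,255,225))):
    i,m=pickle.load(open(f,'rb')); print(n,'port px',proj(i,[port,port+.02*X,pan]).round(1).tolist())
    v=np.ascontiguousarray(cv2.resize(i['color'][b[1]:b[3],b[0]:b[2],::-1],None,fx=8,fy=8,interpolation=cv2.INTER_CUBIC))
    for p in proj(i,[port]+[pan+.045*np.array([np.cos(a),np.sin(a),0]) for a in th[::9]]+[O+X*sx*.085+Y*sy*.058 for sx in(-1,1) for sy in(-1,1)]): cv2.circle(v,tuple(int(k) for k in ((p-b[:2]+.5)*8)),3,(0,0,255),-1)
    cv2.imwrite('pics/ov_%s.png'%n,v)
a=cv2.imread('pics/ov_scene.png');b=cv2.imread('pics/ov_top.png');b=cv2.resize(b,None,fx=.33,fy=.33)
o=np.zeros((560,800,3),np.uint8);o[:a.shape[0],:a.shape[1]]=a;o[:b.shape[0],562:562+b.shape[1]]=b;cv2.imwrite('pics/ov.png',o)
E
python3 fit.py
```

```text
hand [0.5395 0.308  0.072 ] ring [24.9552  0.538   0.3075]
O [0.5157 0.2818 0.    ] port [0.4405 0.2345 0.036 ]
cam [0.493 0.297 0.42 ] cam in bal -0.003 0.028
(250.6, 128.1) [np.float64(-76.7), np.float64(56.5)] z0 [np.float64(-91.1), np.float64(62.1)]
(343.6, 21.2) [np.float64(68.8), np.float64(56.5)] z0 [np.float64(83.0), np.float64(62.2)]
(364.2, 150.4) [np.float64(-8.9), np.float64(-52.1)] z0 [np.float64(-10.0), np.float64(-67.7)]
(421.9, 91.9) [np.float64(77.2), np.float64(-52.1)] z0 [np.float64(93.1), np.float64(-67.8)]
(253.3, 131.6) [np.float64(-77.6), np.float64(51.8)] z0 [np.float64(-92.2), np.float64(56.6)]
(281.8, 161.9) [np.float64(-81.6), np.float64(6.5)] z0 [np.float64(-97.0), np.float64(2.3)]
(277.1, 119.4) [np.float64(-49.8), np.float64(41.4)] z0 [np.float64(-59.0), np.float64(44.0)]
(361, 155.3) [np.float64(-15.2), np.float64(-53.4)] z0 [np.float64(-17.5), np.float64(-69.3)]
(324.3, 194.0) [np.float64(-76.3), np.float64(-54.7)] z0 [np.float64(-90.7), np.float64(-70.9)]
(353, 16.5) [np.float64(78.3), np.float64(52.7)] z0 [np.float64(94.4), np.float64(57.6)]
(423, 92) [np.float64(78.0), np.float64(-53.0)] z0 [np.float64(93.9), np.float64(-68.9)]
(353.7, 29.3) [np.float64(70.5), np.float64(43.8)] z0 [np.float64(85.0), np.float64(47.0)]
scene port px [[225.0, 188.9], [224.6, 185.2], [230.9, 156.4]]
top port px [[224.3, 211.7], [218.9, 206.8], [194.6, 173.0]]
```

View pics/ov.png

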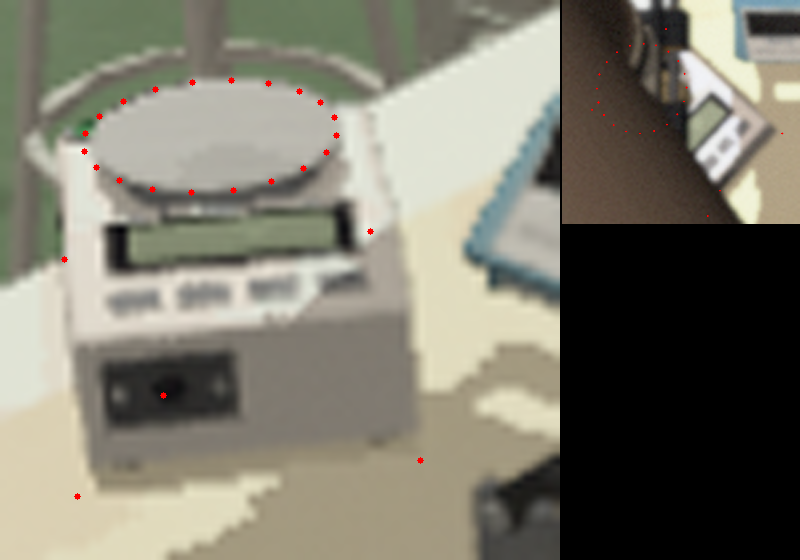

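The overlay fits: the projected pan ring lies on the pan in the scene picture, about (209,136) in the crop. The projected port is at (163,395) against the dark hole at about (170,385), so roughly 1 px off (about 2 mm). I'll measure the port more closely later. Next is placing the weight.

move_arm([
  [2, 4, 0, 0, 0, 0],
  [2.1, 4, 0, 0, 0, 0],
  [0, 0.7, -4, 0, 0, 0],
  [0, 0, -5, 0, 0, 0],
  [0, 0, -5, 0, 0, 0],
  [0, 0, -2, 0, 0, 0],
  [0, 0, -1, 0, 0, 0],
  [0, 0, 0, 0, 0, 0],
])

```text
clock: 9.8
position: [0.5375, 0.308, 0.1103]
ee_rot: [-2.178, -2.264, 0.003]
force: [0.1, 0.4, -1.7]
width: 0.364
```

```bash
python3 - <<'E'
from h import *
s=monitor.observe(); print(s['clock'],s['position'].round(4) if hasattr(s['position'],'round') else s['position'],s['force'],s['ee_rot'])
E
```

```text
9.8 [0.5375 0.308  0.1103] [ 0.07012936  0.37815048 -1.74155121] [-2.17780128 -2.2635582   0.00255126]
```

move_arm([
  [0, 0, -0.5, 0, 0, 0],
  [0, 0, -0.3, 0, 0, 0],
  [0, 0, -0.1, 0, 0, 0],
  [0, 0, 0, 0, 0, 0],
])

```text
clock: 10.2
position: [0.5379, 0.3087, 0.1028]
ee_rot: [2.178, 2.264, 0.001]
force: [0.3, -0.0, -1.4]
width: 0.368
```

move_arm([
  [0, 0, -0.1, 0, 0, 0],
  [0, 0, -0.1, 0, 0, 0],
  [0, 0, 0, 0, 0, 0],
])

```text
clock: 10.5
position: [0.5377, 0.3086, 0.1004]
ee_rot: [2.178, 2.264, 0.0]
force: [-0.6, -0.2, -0.3]
width: 0.369
```

move_arm([
  [0, 0, -0.05, 0, 0, 0],
  [0, 0, 0, 0, 0, 0],
])

```text
clock: 10.7
position: [0.5377, 0.3086, 0.1003]
ee_rot: [2.178, 2.264, 0.001]
force: [-0.4, -2.1, 4.3]
width: 0.366
```

move_arm([
  [0, 0, 0, 0, 0, 0],
  [0, 0, 0, 0, 0, 0],
  [0, 0, 0, 0, 0, 0],
  [0, 0, 0, 0, 0, 0],
  [0, 0, 2, 0, 0, 0],
  [0, 0, 3, 0, 0, 0],
  [0, 0, 4, 0, 0, 0],
  [0, 0, 4, 0, 0, 0],
], grip=0.65)

```text
clock: 11.5
position: [0.5372, 0.3083, 0.2307]
ee_rot: [-2.177, -2.264, 0.002]
force: [1.7, 0.0, 0.9]
width: 0.647
```

move_arm([
  [-2, -3.7, 0, 0, 0, 8],
  [-2, -3.7, 0, 0, 0, 8],
  [-2, -3.7, 0, 0, 0, 8],
  [-2, -3.7, 0, 0, 0, 8],
  [-2, -3.7, -3, 0, 0, 8],
  [-2.2, -3.7, -3, 0, 0, 7],
  [0, 0, -4, 0, 0, 0],
  [0, 0, 0, 0, 0, 0],
])

```text
clock: 12.3
position: [0.4146, 0.0869, 0.1291]
ee_rot: [-1.097, -2.938, 0.006]
force: [-1.6, -0.4, 1.4]
width: 0.651
```

```bash
python3 - <<'E'
from h import *
import pickle
im=get('wrist'); s=im['state']; print(s['clock'],s['position'],s['joints'])
R=cv2.Rodrigues(s['ee_rot'])[0]; print('yaw',np.degrees(np.arctan2(R[1,0],R[0,0])))
pickle.dump(im,open('w5.pkl','wb'))
for n in('balance','setting_pin','pin_rest','weight_200'):
    for r in outline_of('wrist',n)[:2]:
        m=r['mask']; v,u=np.nonzero(m); 
        if len(u): print(n,round(r['p'],2),r['rect'],len(u))
port=np.array([.4405,.2345,.036]); y=np.radians(49.15);X=np.array([np.cos(y),np.sin(y),0]);Y=np.array([-X[1],X[0],0])
p=proj(im,[port,port+.022*Y,port-.022*Y,port+[0,0,.013]]); print(p.round(1))
save(im,'w5.png')
E
```

```text
12.3 [0.41457296 0.08687043 0.12907139] [ 0.29553016  0.37528982 -0.77468538  2.1303461   0.37191299  0.77888819
  0.1405175 ]
yaw 139.0548465387109
balance 0.73 [467.9, 48.2, 170.6, 177.8] 27406
setting_pin 0.62 [344.3, 218.8, 28.1, 43.6] 615
pin_rest 0.6 [326.3, 196.1, 61.0, 68.5] 1529
weight_200 0.88 [297.8, 303.6, 33.8, 18.6] 533
weight_200 0.54 [247.8, 294.2, 13.8, 10.1] 70
[[498.5  97.9]
 [503.3  64.9]
 [493.9 129.3]
 [509.1  98. ]]
```

View pics/w5.png

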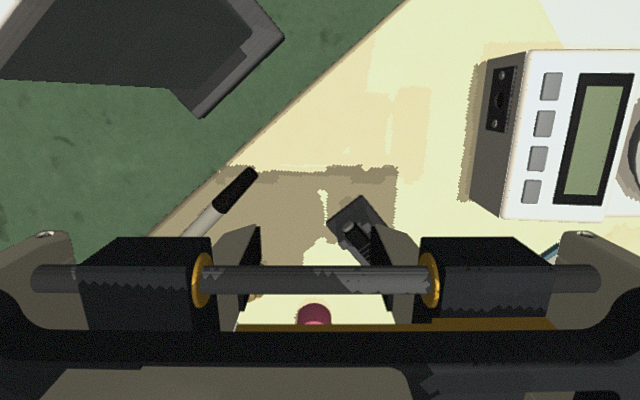

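The port plate shows from about (500,67) to (498,130), close to the prediction (503,65)–(494,129). I'll zoom in to check the hole.

```bash
python3 - <<'E'
from h import *
import pickle
im=pickle.load(open('w5.pkl','rb')); b=(470,50,530,145)
port=np.array([.4405,.2345,.036]); y=np.radians(49.15);X=np.array([np.cos(y),np.sin(y),0]);Y=np.array([-X[1],X[0],0])
v=np.ascontiguousarray(cv2.resize(cv2.convertScaleAbs(im['color'][b[1]:b[3],b[0]:b[2],::-1],alpha=2.2),None,fx=6,fy=6,interpolation=cv2.INTER_CUBIC)); w=v.copy()
P=[port]+[port+.006*(np.cos(a)*Y+np.sin(a)*np.array([0,0,1])) for a in np.linspace(0,6.28,16)]+[port+i*.022*Y+j*.013*np.array([0,0,1]) for i in(-1,1) for j in(-1,1)]+[port-.026*Y+[0,0,.020]+i*.058*Y for i in(-1,1)]
for p in proj(im,P): cv2.circle(w,tuple(int(k) for k in (p-b[:2]+.5)*6),2,(0,0,255),-1)
cv2.imwrite('pics/p1.png',np.hstack([v,w]))
E
```

```text
(no output)
```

View pics/p1.png

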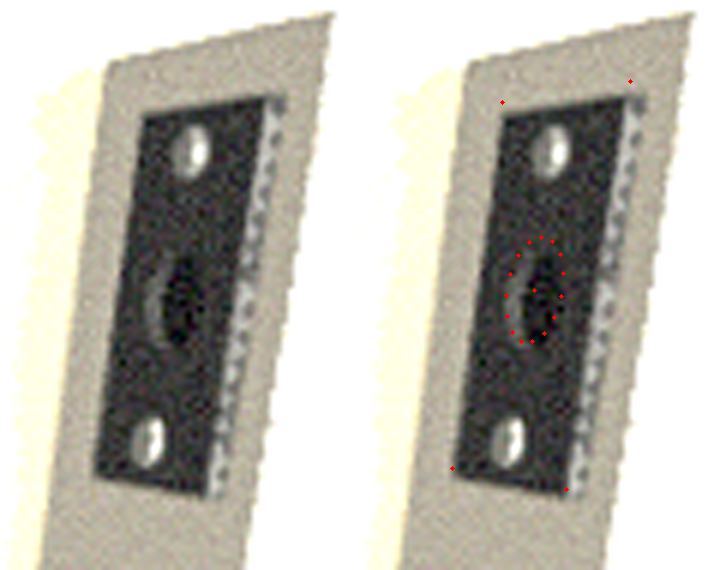

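The hole sits about 1.7 px below the overlay (about 1.2 mm towards the balance's -y). Corrected port ≈ (0.4414, 0.2338, 0.036). Next I'll turn and look at the pin.

move_arm([
  [0, 0, 3, 0, 0, -8.2],
  [0, 0.7, 4, 0, 0, -8.2],
  [0, 0, 4, 0, 0, -8.2],
  [0, 0, 1, 0, 0, -8.2],
  [0, 0, 0, 0, 0, -8.2],
  [0, 0, 0, 0, 0, -8.2],
  [0, 0, 0, 0, 0, -8.2],
  [0, 0, 0, 0, 0, -8.2],
], grip=0.4)

```text
clock: 13.35
position: [0.4177, 0.0979, 0.2537]
ee_rot: [2.518, 1.877, 0.004]
force: [-0.6, -0.5, -0.6]
width: 0.396
```

move_arm([
  [0, 0, 0, 0, 0, -8.2],
  [0, 0, 0, 0, 0, -8.2],
  [0, 0, 0, 0, 0, -8.2],
  [0, 0, 0, 0, 0, -8.2],
  [0, 0, 0, 0, 0, -8.2],
  [0, 0, 0, 0, 0, -8.2],
  [0, 0, 0, 0, 0, -8.2],
  [0, 0, 0, 0, 0, -8.2],
])

```text
clock: 14.15
position: [0.4177, 0.098, 0.2536]
ee_rot: [-3.133, -0.214, -0.004]
force: [0.3, 0.6, -0.3]
width: 0.401
```

move_arm([
  [0, 0, 0, 0, 0, -7.8],
  [0, 0, 0, 0, 0, 0],
  [0, 0, 0, 0, 0, 0],
])

```text
clock: 14.45
position: [0.4176, 0.0974, 0.253]
ee_rot: [-3.141, -0.015, -0.003]
force: [-0.3, -0.2, 0.2]
width: 0.398
```

```bash
python3 - <<'E'
from h import *
import pickle
im=get('wrist'); s=im['state']; print(s['clock'],s['position'],s['joints'])
R=cv2.Rodrigues(s['ee_rot'])[0]; print('yaw',np.degrees(np.arctan2(R[1,0],R[0,0])))
pickle.dump(im,open('w6.pkl','wb'))
for n,z in(('setting_pin',.044),('pin_rest',.03)):
    for r in outline_of('wrist',n)[:2]:
        m=r['mask']; v,u=np.nonzero(m)
        if len(u):
            W=np.array([onz(im,q,z)[:2] for q in np.c_[u,v][::3]]); c=W.mean(0); e=np.linalg.svd(W-c,full_matrices=False)[2][0]; e*=np.sign(e[0]); t=(W-c)@e
            print(n,round(r['p'],2),r['rect'],len(u),c.round(4),'yaw',np.degrees(np.arctan2(e[1],e[0])).round(2),'ends',(c+e*t.min()).round(4),(c+e*t.max()).round(4))
g=cv2.cvtColor(im['color'],cv2.COLOR_RGB2GRAY)
for L in cv2.createLineSegmentDetector().detect(g[:230,220:420])[0][:,0]:
    a=L[:2]+[220,0];b=L[2:]+[220,0]
    if np.hypot(*(a-b))<22: continue
    P=onz(im,a,.046);Q=onz(im,b,.046);d=P-Q
    print(a.round(1),b.round(1),'yaw %.2f'%((np.degrees(np.arctan2(d[1],d[0]))+45)%90-45),P.round(4)[:2],Q.round(4)[:2])
save(im,'w6.png',(220,0,420,230),2.5)
E
```

```text
14.45 [0.4175598  0.09740771 0.253036  ] [ 0.09283316  0.14622477 -0.49565636  1.97866501  0.08080045  1.03376197
 -2.00074672]
yaw 0.5544709837748086
setting_pin 0.6 [313.9, 15.0, 14.3, 126.6] 1222 [0.5005 0.0902] yaw -1.16 ends [0.4437 0.0913] [0.5701 0.0888]
pin_rest 0.79 [302.7, 60.5, 37.8, 78.1] 1939 [0.4876 0.0915] yaw -0.57 ends [0.4461 0.0919] [0.5282 0.0911]
[384.4 204.1] [346.9 204.3] yaw 0.85 [0.3741 0.0166] [0.3735 0.06  ]
[340.6  64.3] [336.8 134.4] yaw -1.42 [0.525  0.0722] [0.4535 0.074 ]
[220.6 210.3] [418.1 212.3] yaw -0.04 [0.3645 0.2068] [ 0.3644 -0.0237]
[305.6  62. ] [338.1  62.9] yaw -0.91 [0.5268 0.108 ] [0.5262 0.0747]
[302.1 140.6] [303.5  64.4] yaw -1.10 [0.4465 0.1116] [0.5245 0.1101]
[349.2 195.3] [379.5 191.8] yaw 7.46 [0.3844 0.0578] [0.3889 0.0232]
[321.9  16.9] [220.6  16.4] yaw 0.08 [0.5688 0.092 ] [0.5687 0.1922]
[418.1  18.4] [324.4  17.2] yaw 0.13 [ 0.5689 -0.0034] [0.5686 0.0896]
[339.4 192.5] [313.1 191.4] yaw -1.97 [0.3877 0.0691] [0.3887 0.0992]
[278.5 185.6] [277.4 135.6] yaw -0.15 [0.3951 0.1386] [0.4516 0.1385]
[386.9 190.8] [418.2 189.1] yaw 3.78 [0.3902 0.0149] [ 0.3926 -0.0209]
[324.3  56.9] [325.3  24.4] yaw -0.92 [0.5319 0.089 ] [0.5621 0.0885]
[319.8  54.4] [321.1  18.1] yaw -1.42 [0.5342 0.0936] [0.5678 0.0928]
[242.3  86.2] [219.3 115.9] yaw -40.79 [0.5026 0.1741] [0.4721 0.2003]
[418.3 192.6] [384.4 195. ] yaw 4.76 [ 0.3884 -0.0214] [0.3852 0.0173]
[220.6  13.4] [418.1  15.6] yaw -0.00 [0.5714 0.1921] [ 0.5714 -0.0032]
[314.7 118.1] [316.   76.8] yaw -1.36 [0.4706 0.0982] [0.5125 0.0972]
[330.1  76.9] [329.2 125.6] yaw 0.25 [0.5126 0.0827] [0.4628 0.0825]
[385.6 200.9] [418.2 199.6] yaw 3.08 [0.378  0.0154] [ 0.38   -0.0222]
[325.3  96.9] [325.8  74.4] yaw -0.03 [0.4926 0.0872] [0.515  0.0872]
```

View pics/w6.png

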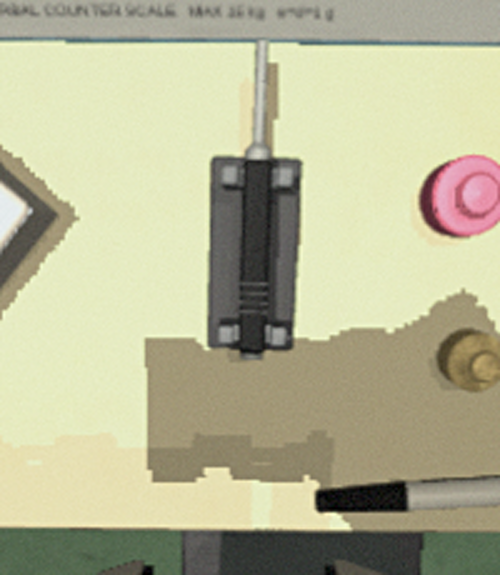

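The pin lies along about +x with yaw ≈ -1.2°. Its tip ends at about px (325,16), x ≈ 0.571. The handle is centred near x ≈ 0.485, y ≈ 0.092, between posts at rows ~70 and ~134. I'll grip slightly behind the middle.

move_arm([
  [3, -0.5, -2, 0, 0, -1.7],
  [2.9, 0, -3, 0, 0, 0],
  [0, 0, -5, 0, 0, 0],
  [0, 0, -4, 0, 0, 0],
  [0, 0, -3, 0, 0, 0],
  [0, 0, -2, 0, 0, 0],
  [0, 0, 0, 0, 0, 0],
  [0, 0, 0, 0, 0, 0],
])

```text
clock: 15.4
position: [0.4764, 0.0917, 0.0624]
ee_rot: [-3.141, 0.038, 0.001]
force: [0.2, -0.2, 0.5]
width: 0.403
```

move_arm([
  [0, 0, -1.2, 0, 0, 0],
  [0, 0, -1, 0, 0, 0],
  [0, 0, 0, 0, 0, 0],
])

```text
clock: 15.7
position: [0.4758, 0.0912, 0.0392]
ee_rot: [3.141, -0.04, -0.002]
force: [-1.0, -0.6, -1.1]
width: 0.396
```

move_arm([
  [0, 0, 0, 0, 0, 0],
  [0, 0, 0, 0, 0, 0],
  [0, 0, 0, 0, 0, 0],
  [0, 0, 0, 0, 0, 0],
  [0, 0, 0, 0, 0, 0],
], grip=0.05, force=35)

```text
clock: 16.2
position: [0.4765, 0.0915, 0.0403]
ee_rot: [-3.141, 0.04, -0.001]
force: [0.5, -0.3, 2.4]
width: 0.127
```

move_arm([
  [0, 0, 0.8, 0, 0, 0],
  [0, 0, 0.8, 0, 0, 0],
  [-0.5, 0, 0.2, 0, 0, 0],
  [-2, 0, 1, 0, 0, 0],
  [-3, 0, 2, 0, 0, 0],
  [-3, 0, 4, 0, 0, 0],
  [0, 0, 4, 0, 0, 0],
  [0, 0, 0, 0, 0, 0],
])

```text
clock: 17.0
position: [0.3926, 0.0924, 0.1724]
ee_rot: [-3.14, 0.039, -0.012]
force: [1.0, 0.7, 0.3]
width: 0.128
```

```bash
cat > tip.py <<'E'
from h import *
import pickle,sys
im=get('wrist'); s=im['state']; print(s['clock'],s['position'],s['width'],s['force'])
R=cv2.Rodrigues(s['ee_rot'])[0]; print('yaw',np.degrees(np.arctan2(R[1,0],R[0,0])), R.round(3).tolist())
pickle.dump(im,open('w7.pkl','wb'))
T=np.array(s['position'])
for n in('setting_pin','pin_tip'):
    for r in outline_of('wrist',n)[:2]:
        m=r['mask']; v,u=np.nonzero(m)
        if len(u): print(n,round(r['p'],2),r['rect'],len(u),'top px',u[v<v.min()+3].mean(),v.min())
p=proj(im,[T+R@[d,0,0] for d in(.03,.05,.07,.08,.085,.09,.095,.1)]); print(p.round(1).tolist())
save(im,'w7.png',(240,40,400,300),3) if len(sys.argv)<2 else 0
E
python3 tip.py; python3 -c "
import cv2;v=cv2.imread('pics/w7.png');cv2.imwrite('pics/w7b.png',v[:600])"
```

```text
17.0 [0.3926424  0.09240612 0.17236532] 0.12849997194368093 [1.03667712 0.68711388 0.28273918]
yaw -1.4260762014932888 [[1.0, -0.025, 0.008], [-0.025, -1.0, 0.001], [0.008, -0.001, -1.0]]
setting_pin 0.75 [300.4, 47.0, 31.0, 271.7] 4853 top px 314.5 47
pin_tip 0.84 [302.8, 47.1, 29.9, 276.2] 4663 top px 315.0 47
[[314.4, 198.7], [314.4, 156.0], [314.4, 109.7], [314.3, 85.1], [314.3, 72.4], [314.3, 59.5], [314.3, 46.4], [314.3, 33.0]]
```

View pics/w7b.png

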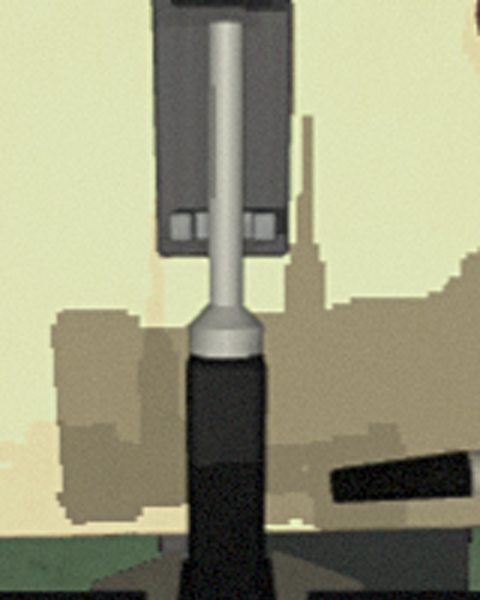

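The tip end is at px (315,47), straight along the tool's x and about 95 mm ahead of the TCP. Next I'll turn to the port axis (yaw 49.15°) and line up 30 mm short of the mouth.

move_arm([
  [-1, 1, 0, 0, 0, 8],
  [-1, 1, 0, 0, 0, 8],
  [-1.3, 1, 0, 0, 0, 8],
  [0, 1.7, -2, 0, 0, 8],
  [0, 0, -3, 0, 0, 8],
  [0, 0, -3, 0, 0, 8],
  [0, 0, -2, 0, 0, 2.6],
  [0, 0, 0, 0, 0, 0],
])

```text
clock: 17.95
position: [0.3557, 0.1376, 0.0651]
ee_rot: [-2.855, -1.308, 0.011]
force: [0.2, -1.1, -0.0]
width: 0.131
```

move_arm([
  [0, 0, 0, 0, 0, 0],
  [0, 0, 0, 0, 0, 0],
])

```text
clock: 18.15
position: [0.3585, 0.1387, 0.0686]
ee_rot: [-2.858, -1.304, -0.001]
force: [0.4, -0.5, -1.3]
width: 0.131
```

```bash
cat > al.py <<'E'
from h import *
s=[monitor.observe() for _ in range(1)][0]; T=np.array(s['position']);R=cv2.Rodrigues(s['ee_rot'])[0]
y=np.radians(49.15);X=np.array([np.cos(y),np.sin(y),0]);Y=np.array([-X[1],X[0],0]);port=np.array([.4414,.2338,.036])
tip=T+R@[.0947,.0,0]; d=tip-port
print(s['clock'],T.round(4),'yaw %.2f'%np.degrees(np.arctan2(R[1,0],R[0,0])),'toolx',R[:,0].round(4),'toolz',R[:,2].round(4),'tip rel port mm x,y,z',(1e3*np.array([d@X,d@Y,d[2]])).round(2),'F along X,Y,z',np.round([np.dot(s['force'],X),np.dot(s['force'],Y),s['force'][2]],2),s['width'],s['joints'].round(2))
E
python3 al.py
```

```text
18.15 [0.3585 0.1387 0.0686] yaw 49.06 toolx [6.552e-01 7.554e-01 5.000e-04] toolz [ 4.e-04  4.e-04 -1.e+00] tip rel port mm x,y,z [-31.42   0.34  32.62] F along X,Y,z [-0.12 -0.63 -1.26] 0.13142261729057372 [-0.02  0.4  -0.6   2.29  0.43  0.56 -1.66]
```

move_arm([
  [0, 0, -1.5, 0, 0, 0],
  [0.02, -0.02, -1.3, 0, 0, 0],
  [0, 0, -0.45, 0, 0, 0],
  [0, 0, 0, 0, 0, 0],
  [0, 0, 0, 0, 0, 0],
])

```text
clock: 18.65
position: [0.3589, 0.1385, 0.0362]
ee_rot: [2.857, 1.306, 0.001]
force: [-0.2, 0.0, -0.6]
width: 0.125
```

```bash
python3 al.py; python3 - <<'E'
from h import *
w=get('wrist'); 
sc=get('scene'); t=get('top')
y=np.radians(49.15);X=np.array([np.cos(y),np.sin(y),0]);port=np.array([.4414,.2338,.036])
print('wrist port px',proj(w,[port,port+[0,0,.03]]).round(1).tolist())
a=cv2.resize(w['color'][0:200,200:440,::-1],(480,400),interpolation=cv2.INTER_CUBIC)
b=cv2.resize(sc['color'][130:215,195:275,::-1],(320,340),interpolation=cv2.INTER_CUBIC)
o=np.zeros((400,800,3),np.uint8);o[:,:480]=a;o[:340,480:]=b;cv2.imwrite('pics/chk.png',o)
E
```

```text
18.65 [0.3589 0.1385 0.0362] yaw 49.12 toolx [0.6545 0.7561 0.0008] toolz [ 9.e-04  3.e-04 -1.e+00] tip rel port mm x,y,z [-3.138e+01  1.000e-02  2.900e-01] F along X,Y,z [-0.09  0.18 -0.63] 0.12532897252054975 [-0.08  0.46 -0.53  2.32  0.52  0.47 -1.75]
wrist port px [[317.0, -40.5], [317.6, -82.8]]
```

View pics/chk.png

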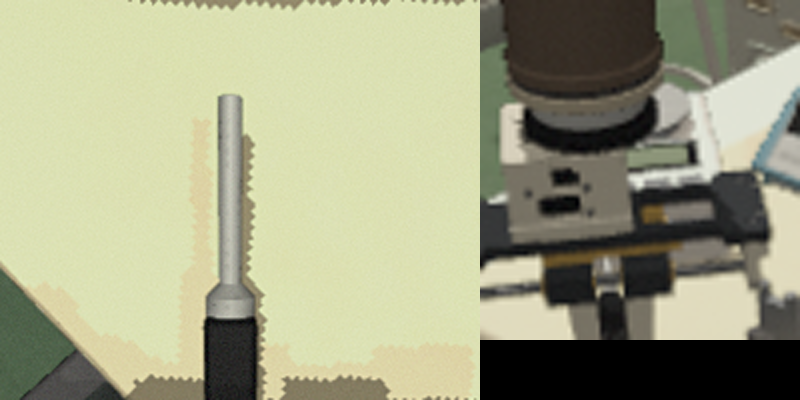

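```bash
python3 - <<'E'
from h import *
t=get('top'); pan=np.array([.538,.3075,.072])
print('pan px',proj(t,[pan,pan+[0,0,.022],pan+[0,0,.044]]).round(1).tolist())
for r in outline_of('top','weight_200'):
    v,u=np.nonzero(r['mask']); print(round(r['p'],2),r['rect'],onz(t,(u.mean(),v.mean()),.1).round(3),onz(t,(u.mean(),v.mean()),.02).round(3),t['color'][r['mask']].mean(0).round())
save(t,'top2.png',(160,140,330,240),4)
E
```

```text
pan px [[194.6, 173.0], [191.8, 171.4], [188.9, 169.8]]
0.65 [185.9, 163.3, 12.7, 15.2] [0.536 0.305 0.1  ] [0.551 0.333 0.02 ] [194. 186. 142.]
0.58 [307.9, 183.2, 14.5, 12.8] [ 0.503 -0.004  0.1  ] [ 0.515 -0.003  0.02 ] [222. 156. 170.]
```

View pics/top2.png

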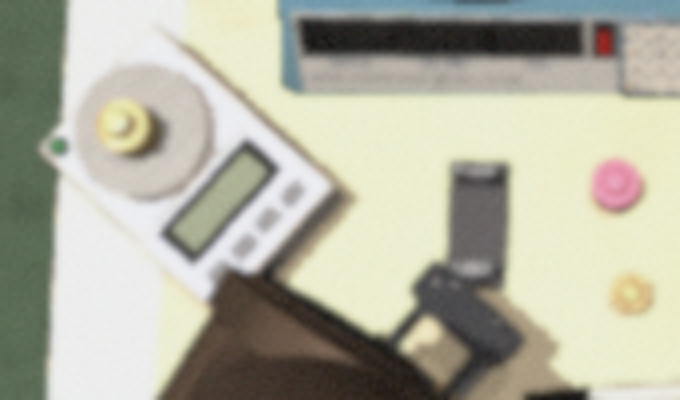

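The weight stands in the middle of the pan, at about (191,171) in the top picture; the network puts it at (0.536, 0.305). Now the insertion along the port axis.

move_arm([
  [0.65, 0.76, 0, 0, 0, 0],
  [0.65, 0.76, 0, 0, 0, 0],
  [0.33, 0.38, 0, 0, 0, 0],
  [0, 0, 0, 0, 0, 0],
  [0, 0, 0, 0, 0, 0],
])

```text
clock: 19.4
position: [0.3746, 0.1573, 0.0354]
ee_rot: [-2.857, -1.307, 0.001]
force: [0.2, -0.4, -0.8]
width: 0.126
```

```bash
python3 al.py
```

```text
19.4 [0.3746 0.1573 0.0354] yaw 49.15 toolx [ 6.540e-01  7.565e-01 -5.000e-04] toolz [-5.e-04 -2.e-04 -1.e+00] tip rel port mm x,y,z [-6.85  0.46 -0.63] F along X,Y,z [-0.15 -0.4  -0.79] 0.12556628404716466 [-0.11  0.48 -0.53  2.27  0.51  0.5  -1.76]
```

move_arm([
  [0.2, 0.2, 0.04, 0, 0, 0],
  [0.22, 0.23, 0, 0, 0, 0],
  [0.2, 0.23, 0, 0, 0, 0],
  [0.13, 0.15, 0, 0, 0, 0],
  [0, 0, 0, 0, 0, 0],
])

```text
clock: 19.9
position: [0.3825, 0.1656, 0.036]
ee_rot: [-2.857, -1.306, -0.0]
force: [-0.2, 0.0, 0.0]
width: 0.125
```

```bash
python3 al.py
```

```text
19.9 [0.3825 0.1656 0.036 ] yaw 49.14 toolx [6.542e-01 7.563e-01 3.000e-04] toolz [ 1.e-04  3.e-04 -1.e+00] tip rel port mm x,y,z [ 4.64 -0.06 -0.02] F along X,Y,z [-0.11  0.19  0.  ] 0.12472254280621321 [-0.12  0.49 -0.53  2.24  0.51  0.52 -1.76]
```

move_arm([
  [0.2, 0.23, 0, 0, 0, 0],
  [0.2, 0.23, 0, 0, 0, 0],
  [0.2, 0.23, 0, 0, 0, 0],
  [0, 0, 0, 0, 0, 0],
  [0, 0, 0, 0, 0, 0],
])

```text
clock: 20.4
position: [0.3883, 0.1723, 0.0359]
ee_rot: [-2.857, -1.306, 0.0]
force: [-0.0, 0.0, -0.3]
width: 0.13
```

```bash
python3 al.py
```

```text
20.4 [0.3883 0.1723 0.0359] yaw 49.14 toolx [ 6.542e-01  7.564e-01 -1.000e-04] toolz [-2.e-04  0.e+00 -1.e+00] tip rel port mm x,y,z [13.43 -0.03 -0.09] F along X,Y,z [-0.03  0.04 -0.32] 0.12982903470905718 [-0.13  0.5  -0.53  2.23  0.5   0.53 -1.76]
```

Well inside and free. Next I'll press in small steps, watching the axial force.

move_arm([
  [0.2, 0.23, 0, 0, 0, 0],
  [0.13, 0.15, 0, 0, 0, 0],
  [0.13, 0.15, 0, 0, 0, 0],
  [0.07, 0.08, 0, 0, 0, 0],
  [0, 0, 0, 0, 0, 0],
  [0, 0, 0, 0, 0, 0],
])

```text
clock: 21.0
position: [0.3932, 0.178, 0.0358]
ee_rot: [2.857, 1.306, -0.002]
force: [-2.2, -1.8, -0.2]
width: 0.126
```

```bash
python3 al.py
```

```text
21.0 [0.3932 0.178  0.0358] yaw 49.13 toolx [ 0.6543  0.7562 -0.001 ] toolz [-8.e-04 -6.e-04 -1.e+00] tip rel port mm x,y,z [20.93 -0.08 -0.31] F along X,Y,z [-2.75  0.48 -0.23] 0.12587455453163252 [-0.14  0.51 -0.53  2.21  0.5   0.54 -1.76]
```

move_arm([
  [0.13, 0.15, 0, 0, 0, 0],
  [0.07, 0.08, 0, 0, 0, 0],
  [0.06, 0.07, 0, 0, 0, 0],
  [0, 0, 0, 0, 0, 0],
  [0, 0, 0, 0, 0, 0],
])

```text
clock: 21.5
position: [0.3956, 0.1807, 0.0357]
ee_rot: [2.857, 1.306, -0.003]
force: [-4.3, -3.9, -0.3]
width: 0.126
```

```bash
python3 al.py
```

```text
21.5 [0.3956 0.1807 0.0357] yaw 49.12 toolx [ 0.6544  0.7561 -0.0017] toolz [-0.0012 -0.0012 -1.    ] tip rel port mm x,y,z [24.57 -0.17 -0.44] F along X,Y,z [-5.76  0.74 -0.29] 0.1257065553803401 [-0.14  0.51 -0.53  2.2   0.5   0.54 -1.77]
```

move_arm([
  [0.05, 0.06, 0, 0, 0, 0],
  [0.05, 0.06, 0, 0, 0, 0],
  [0, 0, 0, 0, 0, 0],
  [0, 0, 0, 0, 0, 0],
])

```text
clock: 21.9
position: [0.3961, 0.1813, 0.0355]
ee_rot: [2.856, 1.305, -0.005]
force: [-5.0, -5.7, 0.4]
width: 0.126
```

```bash
python3 al.py
```

```text
21.9 [0.3961 0.1813 0.0355] yaw 49.12 toolx [ 0.6545  0.756  -0.0031] toolz [-0.0022 -0.0023 -1.    ] tip rel port mm x,y,z [25.34 -0.1  -0.77] F along X,Y,z [-7.53  0.05  0.43] 0.1257288535068803 [-0.14  0.52 -0.53  2.2   0.5   0.55 -1.77]
```

move_arm([
  [0.06, 0.07, 0.02, 0, 0, 0],
  [0.03, 0.03, 0, 0, 0, 0],
  [0, 0, 0, 0, 0, 0],
  [0, 0, 0, 0, 0, 0],
  [0, 0, 0, 0, 0, 0],
  [0, 0, 0, 0, 0, 0],
])

```text
clock: 22.5
position: [0.3962, 0.1814, 0.0355]
ee_rot: [2.856, 1.305, -0.008]
force: [-5.7, -7.4, 1.2]
width: 0.125
```

```bash
python3 al.py; python3 - <<'E'
from h import *
t=get('top')
for r in outline_of('top','weight_200'):
    v,u=np.nonzero(r['mask']); print(round(r['p'],2),r['rect'],onz(t,(u.mean(),v.mean()),.1).round(3),t['color'][r['mask']].mean(0).round())
save(t,'top3.png',(160,140,330,240),4)
E
python3 al.py
```

```text
22.5 [0.3962 0.1814 0.0355] yaw 49.10 toolx [ 0.6547  0.7559 -0.0053] toolz [-0.0036 -0.0038 -1.    ] tip rel port mm x,y,z [25.47 -0.16 -1.03] F along X,Y,z [-9.33 -0.54  1.2 ] 0.12531779941696397 [-0.14  0.52 -0.53  2.2   0.5   0.55 -1.77]
0.58 [183.5, 162.2, 12.0, 16.6] [0.537 0.307 0.1  ] [203. 194. 149.]
0.53 [314.7, 208.3, 10.7, 11.7] [ 0.434 -0.013  0.1  ] [225. 205. 148.]
0.49 [336.5, 178.3, 6.6, 4.7] [ 0.514 -0.068  0.1  ] [219. 200. 145.]
0.42 [308.8, 178.6, 15.9, 15.5] [ 0.503 -0.003  0.1  ] [226. 166. 174.]
22.6 [0.3962 0.1814 0.0355] yaw 49.10 toolx [ 0.6547  0.7559 -0.0052] toolz [-0.0036 -0.0038 -1.    ] tip rel port mm x,y,z [25.52 -0.15 -1.02] F along X,Y,z [-10.34  -0.29   1.8 ] 0.12806382166136776 [-0.14  0.52 -0.53  2.2   0.5   0.55 -1.77]
```

View pics/top3.png

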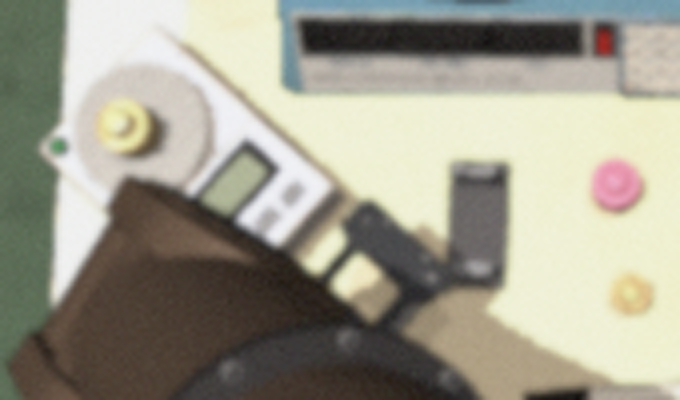

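The weight still stands in the middle of the pan, at about (191,171). The pin tip is at the firm stop: about 9–10 N on it, with no further travel. Signing off.

```bash
python3 -c "
from cell import workorder; print(workorder.sign_off())"; python3 al.py
```

```text
the job is handed in; nothing more can be done
None
the job is handed in; nothing more can be done
```

The job is handed in: the 200 g weight stands released in the middle of the pan, and the pin is still in the gripper holding the switch in.

**Last checks**
- **Weight:** the last top picture shows it upright at about (0.537, 0.307). The pan centre measured (0.538, 0.3075).
- **Switch:** I never read the switch joint directly. By the arm's pose the pin tip is about 25.5 mm inside the port, which is full travel. The push rose past the 6 N spring force to about 10 N with no further movement, so the tip is against the firm stop.
- **Pin:** the gripper opening is still about 11.6 mm, the handle's width.
- **Time and other things:** the clock stood at about 22.6 s of the 51 s allowed. I did not touch the other weights, the look-alikes or the marker.

**Disagreements**
- The first port estimate, worked out from the pan, was about 1.2 mm off sideways from the close-up. I corrected it before inserting the pin.
- Pressing tilted the tool about 0.3° and put the tip's computed height about 1 mm low, still within the hole's clearance.
- After hand-in the state could no longer be read, so nothing was checked past that point.

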